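# Tuck the flashing under the shingle of a display stable's roof and hold it down

### The job

The roof section of the display stable lies flat on the painting bench: lay the metal flashing strip on its bare board and slide the strip's thin edge under the loose lapped shingle, along its whole length and at least 20 mm deep, without lifting the shingle. Then press the flashing flat on the board, with about 10 newtons, and finish while still gripping and pressing it by its upstand, as it is about to be tacked down. Leave the wooden horse, the mug and the jar alone.

Things in the scene. Friction and masses are not known exactly. Their poses are not given: they have to be found in the camera images.
- deck: Bare plywood roof board, 260 (x) x 220 (y) x 18 mm thick, fixed flat on the bench. Origin: centre of its underside. x points up the roof, towards the shingles (away from the robot, turned by up to 0.2 rad), y along the shingle's edge, z up. The half at -x is bare; on the half at +x are the shingles, at most 39 mm above the bench.
- lap (a point): Point on the top face of the roof board (z 18 mm above the bench), straight below the middle of the free edge of the loose shingle; axes as the deck's. The loose shingle is one stiff wooden row 200 mm wide (grooved to look like four tabs) (y), 6 mm thick, reaching from here 70 mm to +x; its underside is 8 mm above the board all along, so there is a slot 8 mm high, 200 mm wide and 43 mm deep, ending at a batten.
- shingle (a joint): Lift angle of the loose shingle (rad): 0 = lying in place, grows as its free edge is lifted; the hinge line is 70 mm up the roof from the free edge. Light (100 g), falls back by its own weight.
- flashing: Loose plain aluminium flashing, about 160 g, starts flat on the bench to the left or right of the roof: a flat sheet 90 (x) x 140 (y) x 4 mm with a straight upstand (10 mm thick, 140 mm long, rising to 40 mm above the underside) along its whole rear edge at -x. Origin: centre of the sheet's underside. z up; the thin edge to be tucked is at +x (45 mm from the origin), the upstand's middle plane is at x = -40 mm.
- upstand (a point): Centre of the flashing's upstand, where to grip it (10 mm thick along x): 22 mm above the flashing's underside, 85 mm behind the thin front edge; axes as the flashing's.
- corner_left (a point): Corner of the thin front edge at the flashing's +y end, half-way through the 4 mm sheet: 85 mm ahead of (+x) and 70 mm beside (+y) the centre of the upstand, 2 mm above the underside.
- corner_right (a point): The other corner of the thin front edge, at the -y end.
- horse: Bystander: small wooden toy horse, about 90 x 28 x 105 mm, standing beyond the roof's left side. Origin on the bench under its middle.
- mug: Bystander: white mug, 72 mm across with a handle, 80 mm high, beyond the roof's right side. Origin: centre of its underside.
- jar: Bystander: round jar with a lid, 60 mm across, 85 mm high, on the side of the roof where the flashing is not. Origin: centre of its underside.
Mind the look-alikes: they are no part of the job. Of the things like the flashing, leave any that is black; of the rest the larger one is meant.

How it is judged:
By the outcome, as a careful person would: the job done as asked, in the order asked, and still so for the second after the job is handed in, while the arm keeps its last pose, push and grip.
It also fails if it takes over 45 s, if anything falls off the work surface, if the arm or the gripper's body presses on something with over 40 N, if the wrist force passes 120 N, or if a joint passes its speed limit or range.

### The arm

A 7-joint arm with a two-finger parallel gripper is mounted at the origin on the work surface. World frame = base frame: x ahead of the robot, y to its left, z up, the work surface at z = 0. Lengths are in m, angles in rad, forces in N, time in s.
With the tool pointing down it reaches from about 0.4 to 0.9 m from the base axis. Payload 5.5 kg.
Tool frame: the origin (TCP) lies at the very end of the fingers, on their centre line; the grasp point (between the pads) lies 19 mm behind it (ctrl.grip_point_offset is the distance from the TCP to the grasp point, in m); z points along the fingers, y is the line along which they close (so a half turn about z gives the same grasp; the last joint's range is limited). The gripper opens to 92 mm and grips with 3 to 60 N. Pads are 19 mm wide; open, the fingers measure 130 mm over their backs; the gripper's body (75 mm by 190 mm) begins 47 mm behind the grasp point.
Start: joints at [1.575, 0.501, -0.427, 1.55, 0.221, 1.138, -0.21], TCP at [0.166, -0.628, 0.227] pointing down, gripper open.
Joint ranges: [-2.88, 2.88], [-0.31, 2.03], [-1.54, 1.56], [0.2, 2.42], [-1.41, 4.55], [0.19, 2.02], [-2.57, 2.57]. Speed limits (rad/s): [2.57, 2.57, 3.14, 3.14, 3.14, 3.14, 3.14].

### API

Orientations are given as a unit quaternion [x, y, z, w].
In Python, from station import ctrl gives the robot as it stands. The module is installed in compiled form; this text tells all that it offers.
- The arm moves only by the shell command python3 -m handwheel 'ROWS' [FORCE]. ROWS is JSON, one flat list of numbers, 7 for each row, row after row: the shift along the tool's x, y, z in m, then the turn, a rotation vector about the tool's x, y, z in rad, then the gripper command: -1 is shut, 1 is fully open, values between are in proportion. A call has 1 to 8 rows; each row is the pose to reach, as a shift and turn from the pose commanded when the call began, along the tool's axes at that moment; what a row does not reach only later rows make up. A row lasts 1/12 s, in which the tool goes at most 41.7 mm and 7.16 degrees, less where a joint would pass 70% of its speed; a pose out of reach is approached as far as the arm can. A call with a gripper value outside its range is refused whole. The fingers move at their own pace and stop on an object; FORCE is the grip in N (left out, the last holds). Time passes only in rows, so rows that repeat a pose let the fingers close. It gives the time, the measured TCP pose, the force, the opening and the grip force at its end, in the units of the state.
- ctrl.sense(): the state, without advancing time (a new reading comes with each control period).
- ctrl.capture(name): name is "scene" or "side" or "wrist"; returns a dict with "color" (400x640x3 uint8, red, green, blue), "fx", "fy", "cx", "cy" (pixels), "T" (4x4, takes a point from camera to world coordinates); the wrist camera has in their place "hand_eye" (4x4, takes a point from camera to tool coordinates, whose origin is the TCP and whose axes are the flange's). Camera axes: x right, y down, z forward; pixel columns grow to the right and rows downward; lengths in m; the calibration is good to about 2 mm. A picture is of the moment at which its call begins: read the wrist's pose just before it. There is no depth.
- ctrl.sign_off(): hands the job in; it is judged then, once.
Trained networks look in a picture, given as the dict that the camera call returned (one of the last four; its "shot" number tells which), for a name from the list of things; names that differ only in an ending like _2 or _b are one class to them, and where a whole thing is asked for, a point or a joint stands for the part that bears it (a point fixed in the world has none). Each returns a list of dicts, best first, with "p" (0 to 1); they miss things now and then, are a little off and sometimes report something else, mostly with a low value. They report only what shows in the picture. A call takes as long as a camera call. They do not tell look-alikes from the thing itself.
- ctrl.spot_in(picture, name): "extent" ([centre column, centre row, width, height] in pixels, round what is visible of it).
- ctrl.landmark_of(picture, name): "pixel" ([column, row] in pixels: a listed point, or the origin of a listed thing).
The state is a dict: "clock": time; "joint_positions": joint angles; "joint_vel": joint speeds; "effort": joint torques, N m; "eef_pos": TCP position; "tcp_rot": TCP orientation; "contact_force": force on the tool from outside, world axes, zero at the start; "wrist_torque": the same for the moment, N m; "grip_width": finger opening in m; "grasp_force": force on a finger pad.
Only numpy, scipy, OpenCV 4.12 (cv2) and the standard library are available. Lean on these libraries where they do the work, as an engineer would, in place of code of your own. Each camera call takes 0.05 s, during which the arm holds its last target. There are 200 camera calls.

## Working session

There is one attempt and no reset: what is moved stays moved. The work goes in short steps, Python scripts to look and compute and a shell command to move; the robot and the scene stay as the last step left them, time stands still between calls to the robot, and variables do not carry over. Pictures are saved under pics/ and viewed, at most 10 in all, crops included, and the job is handed in when it is done.

```bash
mkdir -p pics
cat > h.py <<'E'
import numpy as np, cv2
from scipy.spatial.transform import Rotation as R
from station import ctrl
def ray(c,px,Tt=None):
    T=np.array(c["T"]) if "T" in c else Tt@np.array(c["hand_eye"])
    d=T[:3,:3]@np.array([(px[0]-c["cx"])/c["fx"],(px[1]-c["cy"])/c["fy"],1]); return T[:3,3],d
def onz(c,px,z,Tt=None):
    o,d=ray(c,px,Tt); return o+d*(z-o[2])/d[2]
def tool():
    s=ctrl.sense(); T=np.eye(4); T[:3,:3]=R.from_quat(s["tcp_rot"]).as_matrix(); T[:3,3]=s["eef_pos"]; return T
def save(c,n,crop=None,k=1):
    im=c["color"][:,:,::-1]
    if crop: im=im[crop[1]:crop[3],crop[0]:crop[2]]
    cv2.imwrite("pics/"+n+".png",cv2.resize(im,None,fx=k,fy=k,interpolation=cv2.INTER_CUBIC))
Z=dict(deck=0,lap=.018,flashing=0,upstand=.022,corner_left=.002,corner_right=.002,horse=0,mug=0,jar=0)
E
python3 - <<'E'
from h import *
np.set_printoptions(precision=4,suppress=True)
s=ctrl.sense();print(s); print(tool())
for n in ("scene","side"):
    c=ctrl.capture(n); save(c,n+"1"); print(n,np.array(c["T"])[:3,3])
    for k,z in Z.items():
        for d in ctrl.landmark_of(c,k)[:3]:
            if d["p"]>.2: print(k,round(d["p"],2),np.round(d["pixel"],1),onz(c,d["pixel"],z))
E
```

```text
{'clock': 0.0, 'joint_positions': array([ 1.5752,  0.5018, -0.4268,  1.5514,  0.2208,  1.1383, -0.2103]), 'joint_vel': array([ 0.001 , -0.001 ,  0.0006, -0.0003,  0.0002, -0.0004, -0.0012]), 'effort': array([  0.001 , -56.6597,  -5.8153, -27.9111,  -0.0686,   0.0307,
         0.0002]), 'eef_pos': array([ 0.1661, -0.6277,  0.2257]), 'tcp_rot': array([ 0.9916,  0.1291, -0.0001, -0.001 ]), 'contact_force': array([-0.9219, -0.216 ,  0.0012]), 'wrist_torque': array([-0.0234, -0.0218, -0.045 ]), 'grasp_force': 0.0, 'grip_width': 0.09168041745058769}
[[ 0.9667  0.256  -0.0005  0.1661]
 [ 0.256  -0.9667  0.0019 -0.6277]
 [ 0.     -0.0019 -1.      0.2257]
 [ 0.      0.      0.      1.    ]]
scene [1.5565 0.5863 1.0503]
deck 0.77 [309.  231.4] [ 0.6194 -0.0065  0.    ]
lap 0.85 [305.4 224.5] [ 0.6149 -0.0214  0.018 ]
flashing 0.72 [291.2 159.8] [ 0.3305 -0.2551  0.    ]
flashing 0.65 [257.5 188.5] [ 0.5257 -0.2644  0.    ]
flashing 0.59 [241.9 148.4] [ 0.3585 -0.4548  0.    ]
upstand 0.72 [244.7 147.1] [ 0.3718 -0.4292  0.022 ]
upstand 0.63 [257.6 174.8] [ 0.4861 -0.2898  0.022 ]
upstand 0.56 
[... 760 characters left out ...]
shing 0.8 [403.6 153. ] [ 0.3718 -0.4322  0.    ]
flashing 0.65 [351.5 164.2] [ 0.522  -0.2908  0.    ]
upstand 0.96 [368.9 161.5] [ 0.4614 -0.2938  0.022 ]
upstand 0.63 [393.3 174.9] [ 0.3641 -0.2414  0.022 ]
upstand 0.58 [399.6 152.3] [ 0.3795 -0.3928  0.022 ]
corner_left 0.84 [406.7 170.1] [ 0.3355 -0.3179  0.002 ]
corner_left 0.83 [397.4 140.4] [ 0.415  -0.5159  0.002 ]
corner_left 0.74 [339.9 179.3] [ 0.5251 -0.1843  0.002 ]
corner_right 0.85 [336.8 158.3] [ 0.5828 -0.3071  0.002 ]
corner_right 0.81 [432.1 150.7] [ 0.2788 -0.482   0.002 ]
horse 0.73 [207.3 272.6] [ 0.6818  0.3131 -0.    ]
horse 0.69 [340.1 179.8] [ 0.5245 -0.1846  0.    ]
mug 0.59 [302.8 156.3] [ 0.7033 -0.2799  0.    ]
```

View pics/scene1.png

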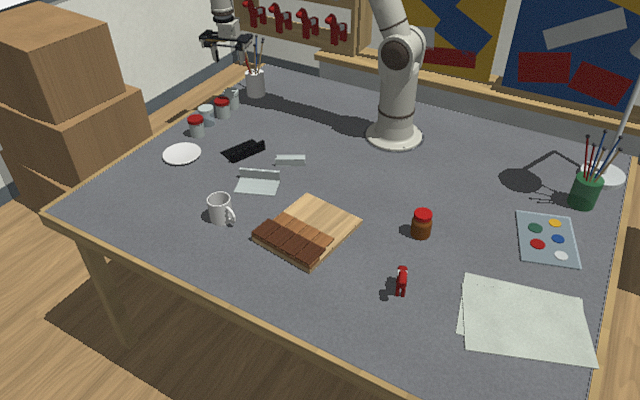

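View pics/side1.png

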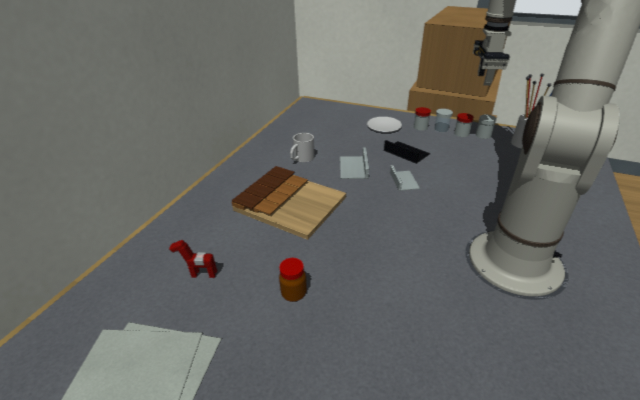

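The scene shows the target, the large light flashing, at about (257,186), with the small one at (290,160) and the black one at (243,150). The roof is at about (307,230), with the shingles on the far side from the robot. The side view agrees: the large flashing is at (353,165), its upstand towards the robot at (367,160).

I'll move above the flashing first, turning the tool so it closes along the flashing's x.

```bash
python3 -m handwheel '[0.395,-0.243,0,0,0,1.33,1, 0.395,-0.243,0,0,0,1.33,1, 0.395,-0.243,0,0,0,1.33,1, 0.395,-0.243,0,0,0,1.33,1, 0.395,-0.243,0,0,0,1.33,1, 0.395,-0.243,0,0,0,1.33,1, 0.395,-0.243,0,0,0,1.33,1, 0.395,-0.243,0,0,0,1.33,1]'
cat >> h.py <<'E'
def go(p,yaw,tilt_ok=True):
    "shift and turn in tool axes to TCP p with tool x at world yaw, pointing down"
    T=tool(); Rg=R.from_euler("z",yaw).as_matrix()@np.diag([1,-1,-1.])
    print("shift",np.round(T[:3,:3].T@(np.array(p)-T[:3,3]),4),"turn",np.round(R.from_matrix(T[:3,:3].T@Rg).as_rotvec(),4))
E
python3 - <<'E'
from h import *
np.set_printoptions(precision=4,suppress=True)
print(ctrl.sense()); go([.486,-.292,.226],np.radians(-61.4))
E
```

```text
clock: 1.67
eef_pos: [0.3909, -0.3924, 0.2271]
tcp_rot: [0.936, -0.351, 0.0, 0.0]
contact_force: [0.8, -0.4, 0.1]
grip_width: 0.0919
grasp_force: 0.0
{'clock': 1.6667, 'joint_positions': array([ 1.0473,  0.3197, -0.3758,  1.7973,  0.1336,  1.0488, -1.6665]), 'joint_vel': array([-0.8444, -0.0464,  0.027 ,  0.0562, -0.0246, -0.0267, -2.1811]), 'effort': array([  4.5824, -46.3151,  -3.26  , -26.445 ,  -0.0137,   0.157 ,
         2.919 ]), 'eef_pos': array([ 0.3909, -0.3924,  0.2271]), 'tcp_rot': array([ 0.9363, -0.3512,  0.0003,  0.0002]), 'contact_force': array([ 0.8119, -0.4112,  0.1068]), 'wrist_torque': array([ 0.0766,  0.0242, -0.0362]), 'grasp_force': 0.0, 'grip_width': 0.09189681778685438}
shift [ 0.0056 -0.1382  0.0011] turn [ 0.     -0.0007  0.3539]
```

The current yaw choice would run joint 7 out of range at the roof, so I'll use the half-turn equivalent (yaw about +118°).

```bash
python3 -m handwheel '[0.006,-0.138,0,0,0,-2.78,1, 0.006,-0.138,0,0,0,-2.78,1, 0.006,-0.138,0,0,0,-2.78,1, 0.006,-0.138,0,0,0,-2.78,1, 0.006,-0.138,0,0,0,-2.78,1, 0.006,-0.138,0,0,0,-2.78,1, 0.006,-0.138,0,0,0,-2.78,1, 0.006,-0.138,0,0,0,-2.78,1]' >/dev/null
python3 -m handwheel '[0,0,0,0,0,-1.81,1, 0,0,0,0,0,-1.81,1, 0,0,0,0,0,-1.81,1, 0,0,0,0,0,-1.81,1, 0,0,0,0,0,-1.81,1, 0,0,0,0,0,-1.81,1, 0,0,0,0,0,-1.81,1, 0,0,0,0,0,-1.81,1]' >/dev/null
python3 -m handwheel '[0,0,0,0,0,-0.81,1, 0,0,0,0,0,-0.81,1, 0,0,0,0,0,-0.81,1, 0,0,0,0,0,-0.81,1, 0,0,0,0,0,-0.81,1, 0,0,0,0,0,-0.81,1, 0,0,0,0,0,-0.81,1]'
python3 - <<'E'
from h import *
np.set_printoptions(precision=4,suppress=True)
print(ctrl.sense()["joint_positions"]); go([.486,-.292,.226],np.radians(118.6))
T=tool(); c=ctrl.capture("wrist"); save(c,"w1"); print(np.array(c["hand_eye"]))
for k in ("flashing","upstand","corner_left","corner_right","lap"):
    for d in ctrl.landmark_of(c,k)[:3]: print(k,round(d["p"],2),np.round(d["pixel"],1),onz(c,d["pixel"],Z[k],T))
E
```

```text
clock: 3.58
eef_pos: [0.4843, -0.2937, 0.2268]
tcp_rot: [0.496, 0.868, 0.0, 0.0]
contact_force: [-0.5, -0.7, 0.8]
grip_width: 0.0918
grasp_force: 0.0
[ 1.2523  0.5004 -0.9989  1.7528  0.4593  1.1436  0.6456]
shift [0.0006 0.0023 0.0008] turn [0.0001 0.0001 0.034 ]
[[ 0.0007 -0.9654 -0.2607  0.0714]
 [ 1.      0.0006  0.0004 -0.0003]
 [-0.0003 -0.2607  0.9654 -0.158 ]
 [ 0.      0.      0.      1.    ]]
flashing 0.63 [229.1  86.4] [ 0.3351 -0.2569  0.    ]
upstand 0.91 [317.3 163.8] [ 0.4766 -0.2814  0.022 ]
upstand 0.84 [251.8  80. ] [ 0.3612 -0.2357  0.022 ]
upstand 0.66 [206.7 207.1] [ 0.3816 -0.4033  0.022 ]
corner_left 0.74 [204.2 125. ] [ 0.3288 -0.3146  0.002 ]
corner_left 0.67 [555.8  17.8] [0.6304 0.005  0.002 ]
corner_left 0.63 [394.9 121.3] [ 0.5354 -0.1871  0.002 ]
corner_right 0.63 [364.  222.8] [ 0.5762 -0.3222  0.002 ]
corner_right 0.63 [197.9  38. ] [ 0.2801 -0.2269  0.002 ]
corner_right 0.56 [131.7 202.5] [ 0.287  -0.4589  0.002 ]
lap 0.88 [554.8  19.3] [ 0.6229 -0.0066  0.018 ]
```

View pics/w1.png

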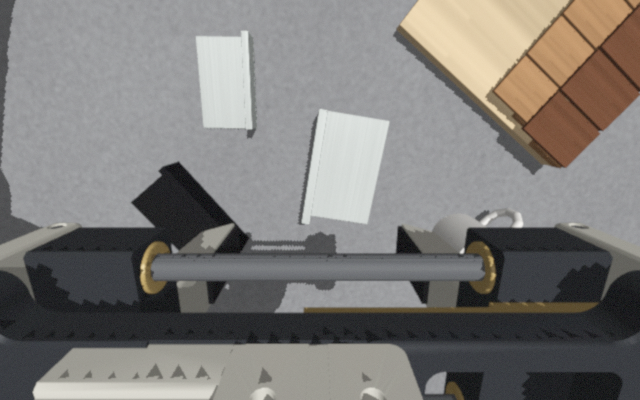

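The wrist view shows the large flashing with its upstand from (324,111) to (306,222) and its thin edge from (388,122) to (369,223). The roof is at top right. Next I'll compute the flashing's pose and the deck's yaw.

Run:
```python
from h import *
np.set_printoptions(precision=4,suppress=True)
T=tool(); c=ctrl.capture("wrist")
g=c["color"].astype(int); m=((g.min(2)>165)&(g.max(2)-g.min(2)<25)).astype(np.uint8); m[:,:290]=0;m[:,410:]=0;m[232:]=0
cs=max(cv2.findContours(m,0,2)[0],key=cv2.contourArea); print("poly",cv2.approxPolyDP(cs,4,True)[:,0].tolist(),cv2.minAreaRect(cs))
L=onz(c,(388.5,121.5),.004,T);Rr=onz(c,(369,223),.004,T); ta=onz(c,(325,110.5),.04,T); tb=onz(c,(306,222.5),.04,T)
y=L-Rr; print("corners",L,Rr,np.linalg.norm(y),"yaw",np.degrees(np.arctan2(-y[0],y[1])))
y=ta-tb; print("top",ta,tb,np.linalg.norm(y),"yaw",np.degrees(np.arctan2(-y[0],y[1])),"mid",(ta+tb)/2)
cs=c["color"]; save(c,"w2",(380,0,640,180),3)
```

```text
poly [[319, 108], [302, 222], [320, 216], [367, 223], [389, 121]] ((345.5394592285156, 170.6931915283203), (72.12863159179688, 117.09601593017578), 8.207216262817383)
corners [ 0.529  -0.1919  0.004 ] [ 0.5815 -0.3191  0.004 ] 0.13760108725491968 yaw 22.464332458797664
top [ 0.4523 -0.2218  0.04  ] [ 0.5002 -0.35    0.04  ] 0.1368283348321683 yaw 20.49276810204711 mid [ 0.4763 -0.2859  0.04  ]
```

View pics/w2.png

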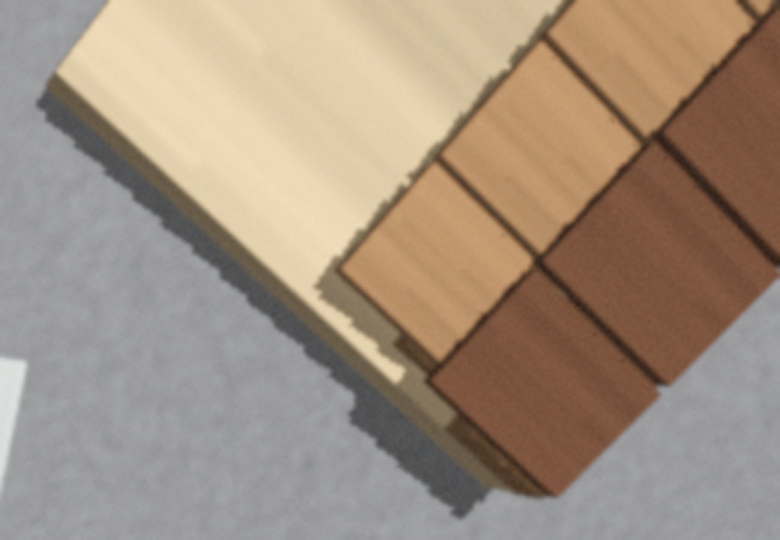

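The crop shows the loose (light tan) shingle with its free edge's right corner at full-image (493,90), and the bare board's right rear corner at (399,25). The flashing's yaw is about 21.5° and its upstand centre is at (0.477, -0.286).

Run:
```python
from h import *
np.set_printoptions(precision=4,suppress=True)
go([.477,-.286,.011],np.radians(111.5))
T=tool(); c=ctrl.capture("wrist")
a=onz(c,(493.3,90),.032,T); b=onz(c,(561.7,12.7),.032,T); y=b-a; print("free edge",a,b,np.degrees(np.arctan2(-y[0],y[1])), "lap",a+y/np.linalg.norm(y)*.1)
```

```text
shift [ 0.0102 -0.0026  0.2158] turn [-0.0001  0.0003  0.1506]
free edge [ 0.6069 -0.1058  0.032 ] [ 0.6204 -0.0077  0.032 ] -7.812730053216003 lap [ 0.6205 -0.0067  0.032 ]
```

```bash
python3 -m handwheel '[0.010,-0.003,0.04,0,0,0.10,-0.1, 0.010,-0.003,0.08,0,0,0.15,-0.1, 0.010,-0.003,0.12,0,0,0.15,-0.1, 0.010,-0.003,0.15,0,0,0.15,-0.1, 0.010,-0.003,0.15,0,0,0.15,-0.1, 0.010,-0.003,0.15,0,0,0.15,-0.1]'
python3 - <<'E'
from h import *
np.set_printoptions(precision=4,suppress=True)
go([.477,-.286,.011],np.radians(111.5))
T=tool(); c=ctrl.capture("wrist"); save(c,"w3")
for k in ("upstand","corner_left","corner_right"):
    for d in ctrl.landmark_of(c,k)[:2]: print(k,round(d["p"],2),np.round(d["pixel"],1),onz(c,d["pixel"],Z[k],T))
E
```

```text
clock: 4.48
eef_pos: [0.4761, -0.2854, 0.076]
tcp_rot: [0.562, 0.827, 0.0, -0.002]
contact_force: [0.5, -0.1, 0.4]
grip_width: 0.0566
grasp_force: 0.0
shift [-0.0011  0.0008  0.065 ] turn [-0.0014 -0.0029  0.0022]
upstand 0.64 [187.7  94.1] [ 0.3606 -0.2382  0.022 ]
corner_left 0.94 [427.8 120.7] [ 0.5292 -0.1905  0.002 ]
corner_left 0.63 [134.8 174.6] [ 0.3287 -0.3156  0.002 ]
corner_right 0.58 [89.7 36.9] [ 0.2765 -0.2281  0.002 ]
```

View pics/w3.png

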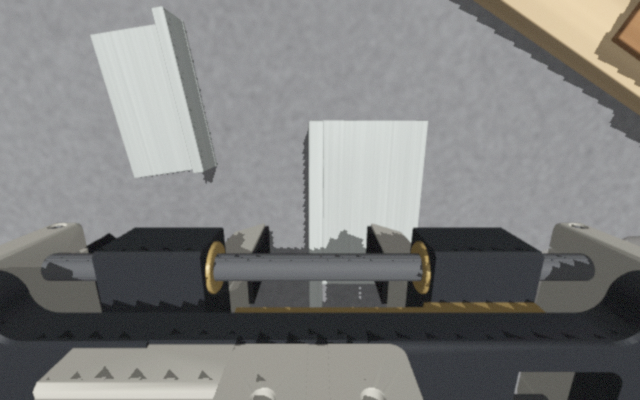

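The upstand runs down near column 316, midway between the fingers (about 268 and 367), so it's well aligned. I'll descend and grip.

```bash
python3 -m handwheel '[-0.001,0.001,0.035,0,0,0,-0.1, -0.001,0.001,0.055,0,0,0,-0.1, -0.001,0.001,0.064,0,0,0,-0.1, -0.001,0.001,0.064,0,0,0,-1, -0.001,0.001,0.064,0,0,0,-1, -0.001,0.001,0.064,0,0,0,-1, -0.001,0.001,0.064,0,0,0,-1, -0.001,0.001,0.064,0,0,0,-1]' 45
python3 -m handwheel '[0,0,0,0,0,0,-1, 0,0,0,0,0,0,-1,0,0,-0.02,0,0,0,-1, 0,0,-0.05,0,0,0,-1, 0,0,-0.08,0,0,0,-1, 0,0,-0.11,0,0,0,-1, 0,0,-0.11,0,0,0,-1]'
python3 - <<'E'
from h import *
np.set_printoptions(precision=4,suppress=True)
yaw=np.radians(-7.8); lap=np.array([.6205,-.007,.018]); x=np.array([np.cos(yaw),np.sin(yaw),0])
go(lap-x*(.085+.06)+[0,0,.1],yaw+np.pi/2)
print(tool(),ctrl.sense()["joint_positions"])
E
```

```text
clock: 5.35
eef_pos: [0.4786, -0.2876, 0.014]
tcp_rot: [0.562, 0.827, -0.0, 0.001]
contact_force: [-1.0, -1.5, 1.8]
grip_width: 0.0127
grasp_force: 0.8
clock: 5.93
eef_pos: [0.4818, -0.2879, 0.1283]
tcp_rot: [0.562, 0.827, 0.0, 0.004]
contact_force: [1.3, -0.5, -0.0]
grip_width: 0.0095
grasp_force: 45.0
shift [0.2813 0.1061 0.0089] turn [0.0071 0.0055 0.5137]
[[-0.3686  0.9295  0.0077  0.4818]
 [ 0.9296  0.3687 -0.0045 -0.2879]
 [-0.007   0.0055 -1.      0.1283]
 [ 0.      0.      0.      1.    ]] [ 1.1621  0.5874 -0.8812  1.8586  0.5548  0.9512  0.4082]
```

```bash
python3 -m handwheel '[0.03,0.011,0.009,0,0,0.06,-1, 0.065,0.024,0.009,0,0,0.13,-1, 0.10,0.038,0.009,0.003,0.002,0.2,-1, 0.14,0.053,0.009,0.007,0.005,0.27,-1, 0.18,0.068,0.009,0.007,0.005,0.34,-1, 0.22,0.083,0.009,0.007,0.005,0.42,-1, 0.255,0.096,0.009,0.007,0.005,0.48,-1, 0.281,0.106,0.009,0.007,0.005,0.514,-1]'
python3 -m handwheel '[0,0,0,0,0,0,-1,0,0,0,0,0,0,-1]'
python3 - <<'E'
from h import *
np.set_printoptions(precision=4,suppress=True)
print(tool())
T=tool();cw=ctrl.capture("wrist"); save(cw,"w4")
for n in ("scene","side"):
    c=ctrl.capture(n)
    for k,z in (("lap",.018),("upstand",T[2,3]+.01),("corner_left",T[2,3]-.01),("corner_right",T[2,3]-.01)):
        for d in ctrl.landmark_of(c,k)[:4]:
            if d["p"]>.5: print(n,k,round(d["p"],2),np.round(d["pixel"],1),onz(c,d["pixel"],z))
for k in ("lap","corner_left","corner_right"):
    for d in ctrl.landmark_of(cw,k)[:2]: print(k,round(d["p"],2),np.round(d["pixel"],1),onz(cw,d["pixel"],.018 if k=="lap" else T[2,3]-.01,T))
E
```

```text
clock: 6.6
eef_pos: [0.4723, 0.0177, 0.1138]
tcp_rot: [0.754, 0.657, -0.001, -0.004]
contact_force: [0.2, 0.2, -0.9]
grip_width: 0.0098
grasp_force: 45.0
clock: 6.77
eef_pos: [0.4728, 0.0158, 0.1137]
tcp_rot: [0.752, 0.659, -0.001, -0.004]
contact_force: [-0.1, -0.0, -1.7]
grip_width: 0.0101
grasp_force: 45.0
[[ 0.1309  0.9914 -0.0073  0.4728]
 [ 0.9914 -0.1309  0.0043  0.0158]
 [ 0.0033 -0.0078 -1.      0.1137]
 [ 0.      0.      0.      1.    ]]
scene lap 0.57 [307.8 222.9] [ 0.6052 -0.0188  0.018 ]
scene upstand 0.94 [245.1 151.1] [ 0.5071 -0.3136  0.1237]
scene upstand 0.83 [337.5 178.2] [0.4874 0.0181 0.1237]
scene upstand 0.68 [289.5 162. ] [ 0.4876 -0.1542  0.1237]
scene corner_left 0.82 [277.4 152.8] [ 0.4402 -0.2335  0.1037]
scene corner_left 0.57 [219.3 154. ] [ 0.5399 -0.3976  0.1037]
scene corner_left 0.56 [336.9 204.1] [0.5736 0.0632 0.1037]
scene corner_right 0.86 [303.5 156.8] [ 0.4176 -0.146   0.1037]
scene corner_right 0.6 [253.6 138.7] [ 0.4092 -0.3527  0.1037]
scene corner_right 0.56 [300.6 190.6] [ 0.5722 -0.0615  0.1037]
side lap 0.78 [290.9 199.8] [ 0.6133 -0.0059  0.018 ]
side lap 0.56 [322.8 182.9] [ 0.5597 -0.1228  0.018 ]
side upstand 0.93 [393.5 175.9] [ 0.3326 -0.0784  0.1237]
side upstand 0.83 [397.9 152.4] [ 0.3518 -0.2086  0.1237]
side upstand 0.79 [336.5 186.5] [0.4579 0.0244 0.1237]
side upstand 0.71 [319.5 171.7] [ 0.5273 -0.026   0.1237]
side corner_left 0.97 [397.5 138.7] [ 0.3809 -0.3327  0.1037]
side corner_left 0.95 [293.  194.2] [0.562  0.0719 0.1037]
side corner_left 0.84 [410.  169.7] [ 0.3025 -0.1582  0.1037]
side corner_right 0.94 [431.9 149.6] [ 0.2645 -0.299   0.1037]
side corner_right 0.79 [420.1 190.2] [ 0.2561 -0.0666  0.1037]
side corner_right 0.71 [322.1 170.8] [ 0.5351 -0.0622  0.1037]
lap 0.78 [488.4 202.3] [ 0.6233 -0.0072  0.018 ]
corner_left 0.6 [468.7 115.2] [0.564  0.0762 0.1037]
```

View pics/w4.png

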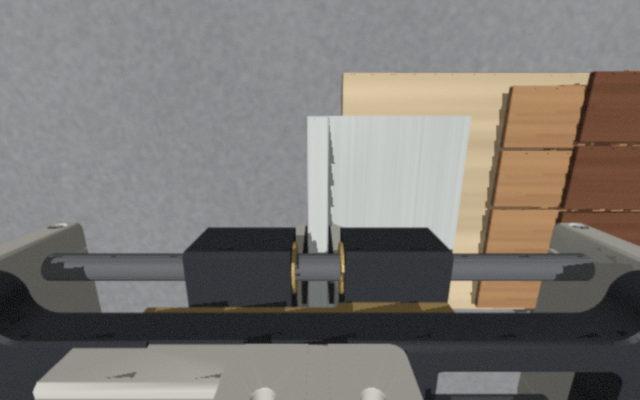

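The wrist view shows the flashing held square, its front-left corner at (469,116). The loose shingle's free edge runs from (511,86) through (497,150) to (475,307). I'll use these to compute the offsets.

Run:
```python
from h import *
np.set_printoptions(precision=4,suppress=True)
T=tool();c=ctrl.capture("wrist")
P=np.array([onz(c,p,.032,T) for p in ((511,86),(497,150),(490.5,208),(475.5,307))]); print(P)
v=P[-1]-P[0]; print("edge len",np.linalg.norm(v),"yaw",np.degrees(np.arctan2(v[0],-v[1])))
D=np.array([onz(c,p,.018,T) for p in ((343,72),(587,72))]); v=D[1]-D[0]; print("deck side",D,np.degrees(np.arctan2(v[1],v[0])))
zu=T[2,3]-.0123
F=np.array([onz(c,p,zu+.004,T) for p in ((469.5,116),(455,250))]); v=F[1]-F[0]; print("front edge",F,np.degrees(np.arctan2(v[0],-v[1])))
U=np.array([onz(c,p,zu+.04,T) for p in ((308,117),(328,117))]); print("upstand",U,"tool yaw",np.degrees(np.arctan2(T[1,1],T[0,1])))
```

```text
[[ 0.6318  0.0864  0.032 ]
 [ 0.6221  0.0384  0.032 ]
 [ 0.6176 -0.0108  0.032 ]
 [ 0.6051 -0.1076  0.032 ]]
edge len 0.1958592774514602 yaw -7.812322163391063
deck side [[0.5063 0.1159 0.018 ]
 [0.7003 0.089  0.018 ]] -7.879301266152387
front edge [[ 0.5643  0.0728  0.1055]
 [ 0.5552 -0.0067  0.1055]] -6.559431137777574
upstand [[0.478  0.084  0.1415]
 [0.4865 0.0829 0.1415]] tool yaw -7.853488171322751
```

```bash
python3 -m handwheel '[-0.002,0.015,0,0,0,0,-1, -0.004,0.035,0,0,0,0,-1, -0.004,0.050,0.01,0,0,0,-1, -0.004,0.050,0.035,0,0,0,-1, -0.004,0.050,0.06,0,0,0,-1, -0.004,0.050,0.075,0,0,0,-1, -0.004,0.050,0.078,0,0,0,-1, -0.004,0.050,0.078,0,0,0,-1]'
python3 - <<'E'
from h import *
np.set_printoptions(precision=4,suppress=True)
s=ctrl.sense(); print(tool(),s["contact_force"],s["wrist_torque"])
c=ctrl.capture("side"); save(c,"s5",(200,130,400,260),4)
T=tool();c=ctrl.capture("wrist"); save(c,"w5")
for k in ("lap","corner_left","corner_right"):
    for d in ctrl.landmark_of(c,k)[:2]: print(k,round(d["p"],2),np.round(d["pixel"],1),onz(c,d["pixel"],.018 if k=="lap" else T[2,3]-.01,T))
E
```

```text
clock: 8.18
eef_pos: [0.5207, 0.0032, 0.0345]
tcp_rot: [0.754, 0.657, -0.002, -0.005]
contact_force: [0.3, 0.6, -2.3]
grip_width: 0.0098
grasp_force: 45.0
[[ 0.136   0.9907 -0.0098  0.5207]
 [ 0.9907 -0.136   0.0045  0.0032]
 [ 0.0031 -0.0103 -0.9999  0.0345]
 [ 0.      0.      0.      1.    ]] [ 0.2648  0.5841 -2.2596] [-0.013  -0.0913 -0.0222]
lap 0.55 [476.9 229.3] [ 0.6217 -0.0088  0.018 ]
corner_left 0.64 [469.2 118.1] [0.6134 0.0617 0.0255]
```

View pics/s5.png

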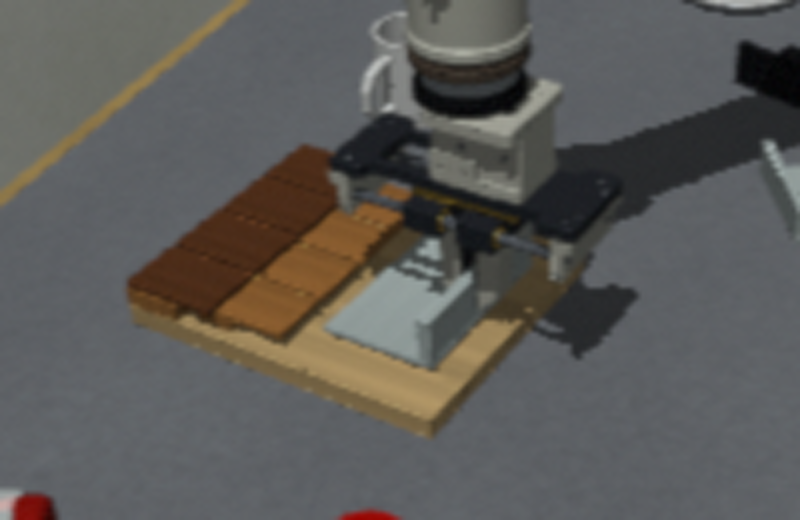

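View pics/w5.png

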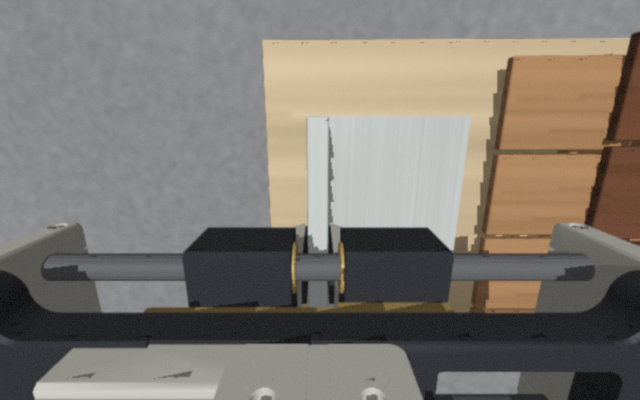

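The flashing hovers flat over the bare board, its front edge about 15 mm short of the shingle and parallel to it (side view (330,325), wrist view (469,116)). I'll lower it to light contact.

```bash
python3 -m handwheel '[0,0,0.001,-0.006,0,0,-1, 0,0,0.002,-0.006,0,0,-1, 0,0,0.003,-0.006,0,0,-1, 0,0,0.003,-0.006,0,0,-1]'; python3 -m handwheel '[0,0,0.001,0,0,0,-1, 0,0,0.001,0,0,0,-1]'; python3 -m handwheel '[0,0,0.001,0,0,0,-1, 0,0,0.001,0,0,0,-1]'
python3 - <<'E'
from h import *
np.set_printoptions(precision=4,suppress=True)
s=ctrl.sense(); print(tool(),s["contact_force"],s["wrist_torque"])
E
```

```text
clock: 8.77
eef_pos: [0.5214, 0.0028, 0.0323]
tcp_rot: [0.754, 0.657, 0.0, -0.002]
contact_force: [-0.3, -0.1, -1.4]
grip_width: 0.0094
grasp_force: 45.0
clock: 8.93
eef_pos: [0.5216, 0.003, 0.0318]
tcp_rot: [0.754, 0.657, 0.0, -0.001]
contact_force: [-1.8, -0.8, 4.1]
grip_width: 0.01
grasp_force: 45.0
clock: 9.1
eef_pos: [0.5216, 0.003, 0.0317]
tcp_rot: [0.754, 0.657, 0.0, -0.001]
contact_force: [-5.8, -0.8, 16.9]
grip_width: 0.0098
grasp_force: 45.0
[[ 0.1362  0.9907 -0.0014  0.5216]
 [ 0.9907 -0.1362  0.0017  0.003 ]
 [ 0.0015 -0.0016 -1.      0.0317]
 [ 0.      0.      0.      1.    ]] [-5.8    -0.8158 16.9344] [-0.351   1.1034 -0.0434]
```

```bash
python3 -m handwheel '[0,0,-0.001,0,0,0,-1, 0,0.003,-0.001,0,0,0,-1, 0,0.007,-0.001,0,0,0,-1, 0,0.011,-0.001,0,0,0,-1, 0,0.015,-0.001,0,0,0,-1, 0,0.019,-0.001,0,0,0,-1, 0,0.022,-0.001,0,0,0,-1, 0,0.022,-0.001,0,0,0,-1]'
python3 - <<'E'
from h import *
np.set_printoptions(precision=4,suppress=True)
s=ctrl.sense(); print(tool(),s["contact_force"],s["wrist_torque"])
E
```

```text
clock: 9.77
eef_pos: [0.5433, 0.0006, 0.0318]
tcp_rot: [0.754, 0.657, 0.0, -0.002]
contact_force: [-4.1, 0.8, 9.0]
grip_width: 0.0098
grasp_force: 45.0
[[ 0.136   0.9907 -0.0021  0.5433]
 [ 0.9907 -0.1359  0.0033  0.0006]
 [ 0.003  -0.0026 -1.      0.0318]
 [ 0.      0.      0.      1.    ]] [-4.0907  0.7595  9.0491] [-0.1418  0.5339 -0.0846]
```

```bash
python3 -m handwheel '[0,0.003,-0.0003,0,0,0,-1, 0,0.007,-0.0003,0,0,0,-1, 0,0.011,-0.0003,0,0,0,-1, 0,0.015,-0.0003,0,0,0,-1, 0,0.019,-0.0003,0,0,0,-1, 0,0.023,-0.0003,0,0,0,-1, 0,0.023,-0.0003,0,0,0,-1, 0,0.023,-0.0003,0,0,0,-1]'
python3 - <<'E'
from h import *
np.set_printoptions(precision=4,suppress=True)
s=ctrl.sense(); T=tool(); print(T,s["contact_force"],s["wrist_torque"])
c=ctrl.capture("side"); save(c,"s6",(220,150,360,255),5)
c=ctrl.capture("wrist"); save(c,"w6")
for k in ("lap","corner_left","flashing"):
    for d in ctrl.landmark_of(c,k)[:2]: print(k,round(d["p"],2),np.round(d["pixel"],1),onz(c,d["pixel"],.018,T))
E
```

```text
clock: 10.43
eef_pos: [0.5669, -0.0029, 0.0318]
tcp_rot: [0.754, 0.657, 0.001, -0.002]
contact_force: [-0.4, 0.8, 3.4]
grip_width: 0.0096
grasp_force: 45.0
[[ 0.1364  0.9906 -0.0004  0.5669]
 [ 0.9906 -0.1364  0.0036 -0.0029]
 [ 0.0036 -0.0009 -1.      0.0318]
 [ 0.      0.      0.      1.    ]] [-0.368   0.8477  3.3584] [-0.2186 -0.0634 -0.0839]
flashing 0.65 [379.8 231.8] [ 0.6049 -0.0071  0.018 ]
```

View pics/s6.png

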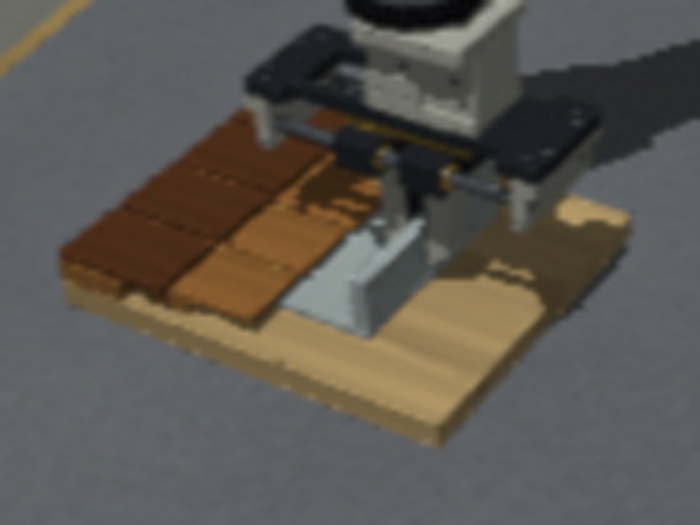

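View pics/w6.png

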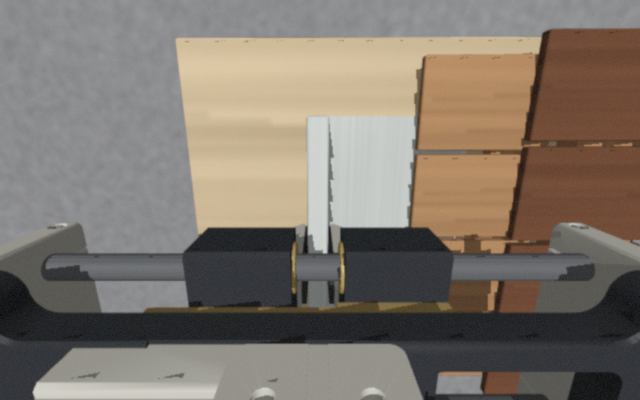

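The flashing is tucked: the shingle's edge covers the sheet from column 415 (the front corner was at 469), about 31 mm deep, and the shingle lies in place. Now I'll press to about 10 N.

```bash
python3 -m handwheel '[0,0,0.0003,0,0,0,-1, 0,0,0.0005,0,0,0,-1, 0,0,0.0005,0,0,0,-1, 0,0,0.0005,0,0,0,-1, 0,0,0.0005,0,0,0,-1, 0,0,0.0005,0,0,0,-1, 0,0,0.0005,0,0,0,-1, 0,0,0.0005,0,0,0,-1]'; python3 -m handwheel '[0,0,0,0,0,0,-1, 0,0,0,0,0,0,-1, 0,0,0,0,0,0,-1, 0,0,0,0,0,0,-1, 0,0,0,0,0,0,-1, 0,0,0,0,0,0,-1]'
```

```text
clock: 11.35
eef_pos: [0.5667, -0.003, 0.0318]
tcp_rot: [0.754, 0.657, 0.001, -0.001]
contact_force: [0.2, 1.8, 8.2]
grip_width: 0.0096
grasp_force: 45.0
clock: 11.85
eef_pos: [0.5667, -0.003, 0.0318]
tcp_rot: [0.754, 0.657, 0.001, -0.001]
contact_force: [-0.7, 0.9, 9.1]
grip_width: 0.0096
grasp_force: 45.0
```

```bash
python3 -m handwheel '[0,0,0,0,0,0,-1, 0,0,0,0,0,0,-1, 0,0,0,0,0,0,-1, 0,0,0,0,0,0,-1, 0,0,0,0,0,0,-1, 0,0,0,0,0,0,-1]' && python3 -c "
from station import ctrl
print(ctrl.sense()['wrist_torque']); print(ctrl.sign_off())"
```

```text
clock: 12.35
eef_pos: [0.5667, -0.0029, 0.0318]
tcp_rot: [0.754, 0.657, 0.001, -0.001]
contact_force: [-0.6, 0.8, 8.8]
grip_width: 0.0091
grasp_force: 45.0
[-0.1057154   0.08014602  0.02305239]
the job is handed in; nothing more can be done
None
```

I handed the job in at 12.4 s: the flashing is tucked about 31 mm under the loose shingle, which still looks flat in the pictures, and is gripped by its upstand and pressed on the board with about 9–10 N.

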